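Hold a batten offcut against fence, bed and stop in a drilling jig

ROBOT

A 7-joint arm with a two-finger parallel gripper is mounted at the origin on the work surface. World frame = base frame: x ahead of the robot, y to its left, z up, the work surface at z = 0. Lengths are in mm, angles in rad, forces in N, time in s.
With the tool pointing down it reaches from about 350 to 900 mm from the base axis. Payload 8.1 kg.
Tool frame: the origin (TCP) lies midway between the tips of the shut fingers; the grasp point (between the pads) lies 19 mm behind it; x points along the fingers, z is the direction in which the jaws open and shut, and the axes are right-handed (so a half turn about x gives the same grasp; the last joint's range is limited). The gripper opens to 85 mm and grips with 20 to 120 N. Pads are 22 mm wide; open, the fingers measure 114 mm over their backs; the gripper's body (76 mm by 85 mm) begins 54 mm behind the grasp point. The pads swing forward as they close: fully open they stand 13 mm farther back than shut.
Start: joints at [-1.352, 0.434, 0.025, 1.573, -0.012, 1.134, -0.075], TCP at [197.699, 592.922, 231.323] pointing down, gripper open.
Joint ranges: [-2.62, 2.62], [-0.44, 2.09], [-1.27, 1.32], [0.08, 2.57], [-1.32, 4.46], [0.12, 2], [-2.74, 2.74]. Speed limits (rad/s): [2.22, 2.22, 3.01, 3.01, 3.14, 3.14, 3.14].

INTERFACE

Orientations are given as a unit quaternion [x, y, z, w].
In Python, from plant import robot, get_obs, viewer, hand_in gives the robot as it stands. Calls block until the motion is done:
- robot.move_pose(position, orientation): joint-space move of the TCP to a pose.
- robot.servo_line(position, ori=None, vel=150): straight line of the TCP; ori=None keeps the orientation; vel is the mean speed in mm/s.
- robot.goto_joints(angles): joint-space move.
- robot.open_gripper() and robot.grasp(squeeze=None): open the fingers fully, or close them until they stop; squeeze is the grip in N (None keeps the last).
- robot.dwell(seconds).
- robot.solve_ik(position, orientation): joint angles nearest the present ones, or None.
- get_obs(): the state.
- viewer.get_image(name): name is "scene" or "top" or "wrist"; returns the picture (400x640x3 uint8, red, green, blue); there is no depth.
- viewer.calibration(name): a dict with "camera_matrix" (3x3 intrinsics, pixels), "extrinsics" (4x4, takes a point from camera to world coordinates). Camera axes: x right, y down, z forward; pixel columns grow to the right and rows downward; lengths in mm; the calibration is good to about 2 mm. A picture is of the moment at which its call begins: read the wrist's pose just before it. calibration takes no time and is no camera call; for the wrist camera it gives the pose at the moment of the call.
A pose or a line that the arm cannot do raises robot.PlanningError and nothing moves.
- hand_in(): hands the job in, once; it reports no verdict.
The state is a dict: "t": time; "joint_pos": joint angles; "dq": joint speeds; "tau": joint torques, N m; "tool_pos": TCP position; "tcp_rot": TCP orientation; "contact_force": force on the tool from outside, world axes, zero at the start; "torque": the same for the moment, N m; "opening": finger opening in mm.
Only numpy, scipy, OpenCV 4.12 (cv2) and the standard library are available. Lean on these libraries where they do the work, as an engineer would, in place of code of your own. Each camera call takes 0.05 s, during which the arm holds its last target.

TASK

Set the square stop block upright in the matching square pocket of the drilling jig and let go of it. Then lay the bevelled batten offcut flat on the jig bed, flat back against the fence, bevel facing away from the fence and one end butted up to the stop block, and with the fingers push it firmly and diagonally on its bevel, down onto the bed and against the fence at once. Finish while still holding that push, ready for drilling; leave everything else on the bench where it is.

Things in the scene. Friction and masses are not known exactly. Their poses are not given: they have to be found in the camera images.
- bed: the middle of the drilling jig, fixed to the bench: a grey laminated board 160 (x) by 160 (y) by 22 mm thick. Origin at the centre of its underside, on the bench top; z up; x points towards the fence, y runs along the fence. The working top is 22 mm above the origin. Two plywood end plates, each 70 mm along y, adjoin it at its +y and -y ends; one has a square pocket, the other a round pocket (they change ends).
- fence: the fence, fixed on the bed along its far (+x) edge: an aluminium bar 20 (x) by 160 (y) by 36 mm high. Origin at the centre of its underside, 65 mm in +x of the bed's centre and on the bed's top. Its working face is its -x face, 10 mm from its origin (55 mm in +x of the bed's centre); axes as the bed's.
- square_plate: the end plate with the square pocket: plywood 160 (x) by 70 (y) by 21 mm high, fixed at the bed's +y or -y end with its centre 115 mm from the bed's. Its top is 1 mm lower than the bed's top. Origin at the centre of its underside, on the bench top; axes as the bed's.
- square_plate_hole0 (a point): centre of the mouth of the square pocket, at the plate's top, 30 mm towards the fence (+x) from the plate's centre; the pocket is 44 by 44 mm with sides along the bed's x and y, 12 mm deep, and its rim has a 1.5 mm chamfer. The fence does not reach beside it, so there is room for fingers on all four sides.
- stop_mid (a point): centre, half-way up, of the loose stop block: plain pale wood, 40 by 40 mm square section, 60 mm high, standing upright, about 80 g. z up, x and y along its sides. A round dowel of the same wood, 40 mm in diameter and 60 mm high, also stands on the bench and stays there.
- offcut_mid (a point): centre, half-way up, of the loose bevelled offcut: pale wood, 50 (x) by 100 (y) by 40 mm high, about 140 g, lying flat. x points to its full-height flat back, y along its length. Its upper -x edge is cut off by a 45 degree bevel 18 mm wide and 18 mm high, so the -x face is upright for its lower 22 mm only. It starts with x within 35 degrees of the bed's x. Friction on the bed about 0.35.
- offcut_bevel (a point): the middle of the offcut's bevel surface, 16 mm towards -x and 11 mm above the offcut's centre (31 mm above its underside); axes as the offcut's. The bevel faces diagonally up and towards -x. A firm hold is a push of about 15 N here; part of the sideways push is lost to friction on the bed.

How it is judged (in metres and radians):
On the way, in this order (a step that is already met when the one before it is completed fails the run):
1. the stop block stands seated in the square pocket, let go (horizontal distance between stop_mid and square_plate_hole0 below 0.005 m and z of stop_mid in the frame of square_plate below 0.042 m and angle between stop_mid's own z axis and vertical below 0.08 rad and contact force between the fingers and stop below 0.1 N), for 0.2 s.
2. the offcut is laid flat on the jig bed (z of offcut_mid in the frame of bed between 0.038 and 0.046 m and x of offcut_mid in the frame of bed between -0.07 and 0.07 m and y of offcut_mid in the frame of bed between -0.08 and 0.08 m), for 0.2 s.
At the end, for the whole second after the job is handed in: Stop block seated upright in the square pocket (5 mm). Offcut flat on the bed (3 mm), square to the fence (0.06 rad), back at the fence (4 mm), bevel away, end within 5 mm of the stop; fingers push it over 5 N, and it bears on the fence over 3 N and on the bed over 5 N, at rest (horizontal distance between stop_mid and square_plate_hole0 below 0.005 m and z of stop_mid in the frame of square_plate below 0.042 m and angle between stop_mid's own z axis and vertical below 0.08 rad and z of offcut_mid in the frame of bed between 0.039 and 0.045 m and x of offcut_bevel in the frame of bed between 0.01 and 0.018 m and angle between the x axis of offcut_mid and the x axis of bed, either way round below 0.06 rad and horizontal distance between offcut_mid and stop_mid below 0.075 m and contact force between offcut and fence above 3 N and contact force between offcut and bed above 5 N and contact force between the fingers and offcut above 5 N and linear speed of offcut below 0.01 m/s); the arm keeps its last pose, push and grip.
It fails at once if a bystander (round dowel, carton, bit case, screwdriver, jar or try square) is moved by more than 25 mm (distance of any of dowel, carton, bitcase, screwdriver, jar, trysquare from where it was at the start of the episode above 0.025 m).
It also fails if it takes over 72 s, if anything falls off the work surface, if the arm or the gripper's body presses on something with over 40 N, if the wrist force passes 120 N, or if a joint passes its speed limit or range.

## Working session

There is one attempt and no reset: what is moved stays moved. The work goes in short steps, each a Python script; the robot and the scene stay as the last script left them, time stands still between calls to the robot, and variables do not carry over. Pictures are saved under pics/ and viewed, and the job is handed in when it is done.

```bash
ls; mkdir -p pics
python3 - <<'E'
from plant import robot,get_obs,viewer
import cv2
o=get_obs();print(o)
for n in ["scene","top","wrist"]:
    c=viewer.calibration(n);print(n,c)
    cv2.imwrite(f"pics/{n}0.png",viewer.get_image(n)[:,:,::-1])
E
```

```text
pics
{'t': 0.0, 'joint_pos': array([-1.35159545,  0.43522623,  0.02499425,  1.57410047, -0.01158968,
        1.1340087 , -0.07507376]), 'dq': array([-0.0001408 ,  0.00014746, -0.00121033,  0.00045971,  0.00170645,
        0.00015593, -0.00113793]), 'tau': array([-8.15581170e-04, -6.70458627e+01,  1.02517627e+00, -3.16216886e+01,
        1.56818441e-02,  1.23033993e-02,  5.08417148e-07]), 'tool_pos': array([197.58005455, 592.40968387, 230.52290319]), 'tcp_rot': array([-0.4137966 ,  0.5740794 ,  0.41304591,  0.57323494]), 'contact_force': array([ 0.40036189, -0.32347744, -0.03760703]), 'torque': array([ 0.02690851,  0.00282108, -0.00058564]), 'opening': 85.54423088778312}
scene {'camera_matrix': array([[463.49475185,   0.        , 329.6717516 ],
       [  0.        , 463.49475185, 201.32271293],
       [  0.        ,   0.        ,   1.        ]]), 'extrinsics': array([[ 3.18747504e-01,  7.13074297e-01, -6.24439810e-01,
         1.31026686e+03],
       [ 9.47839402e-01, -2.40288421e-01,  2.09432429e-01,
        -2.57226153e+02],
       [-7.04774062e-04, -6.58624720e-01, -7.52471249e-01,
[... 481 characters left out ...]
 [ 1.00266004e-02, -1.54651153e-01, -9.87918260e-01,
         1.18606114e+03],
       [ 0.00000000e+00,  0.00000000e+00,  0.00000000e+00,
         1.00000000e+00]])}
wrist {'camera_matrix': array([[355.16677253,   0.        , 324.02084807],
       [  0.        , 355.16677253, 196.91326137],
       [  0.        ,   0.        ,   1.        ]]), 'extrinsics': array([[ 3.16554774e-01,  9.06141903e-01,  2.80535073e-01,
         1.25862449e+02],
       [ 9.48573040e-01, -3.01925120e-01, -9.51336378e-02,
         6.15638311e+02],
       [-1.50399007e-03,  2.96223014e-01, -9.55117618e-01,
         3.73354728e+02],
       [ 0.00000000e+00,  0.00000000e+00,  0.00000000e+00,
         1.00000000e+00]])}
```

View pics/scene0.png

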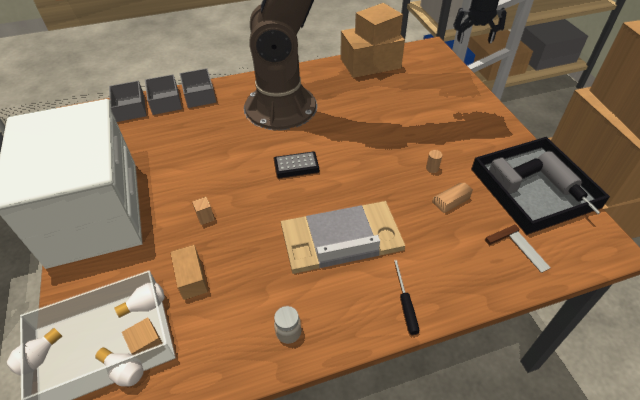

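View pics/top0.png

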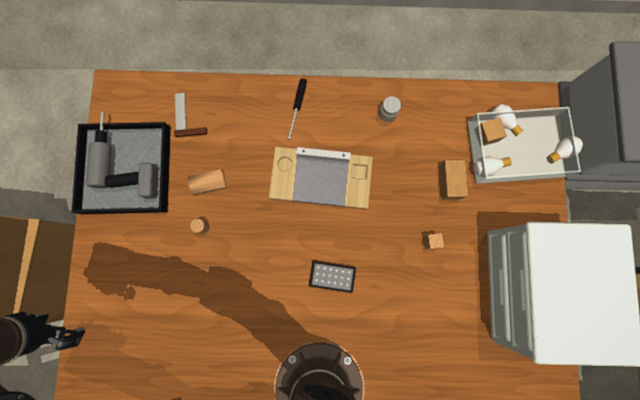

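View pics/wrist0.png

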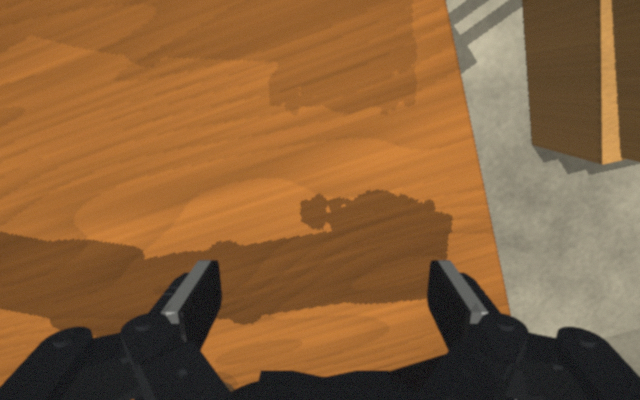

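The stop block is at about (432,241) in the top view, the square pocket at (359,172) on the −y end, the offcut at (207,181) and the dowel at (199,226). Next I enlarge these.

Run:
```python
import cv2,numpy as np
t=cv2.imread("pics/top0.png");s=cv2.imread("pics/scene0.png")
def crop(im,x,y,w,h,k,n): 
    cv2.imwrite(n,cv2.resize(im[y:y+h,x:x+w],None,fx=k,fy=k,interpolation=cv2.INTER_CUBIC))
crop(t,262,140,120,75,6,"pics/t_jig.png")
a=cv2.resize(t[160:200,180:240],None,fx=6,fy=6,interpolation=cv2.INTER_CUBIC)
b=cv2.resize(t[220:260,400:460],None,fx=6,fy=6,interpolation=cv2.INTER_CUBIC)
cv2.imwrite("pics/t_parts.png",np.hstack([a,b]))
crop(s,270,190,150,90,5,"pics/s_jig.png")
```

```text
(no output)
```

View pics/t_jig.png

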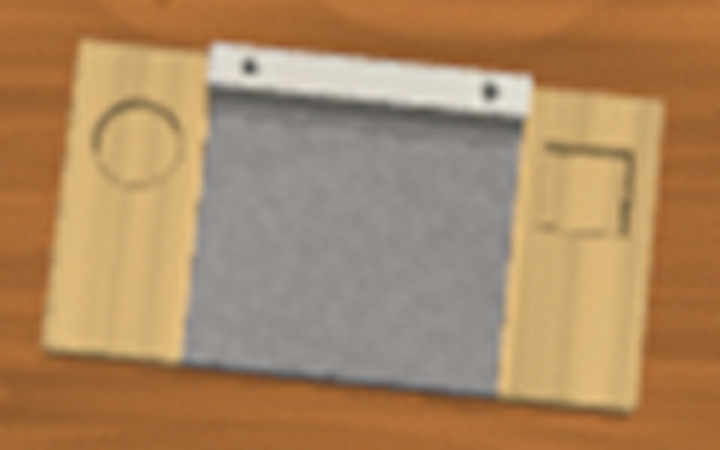

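View pics/t_parts.png

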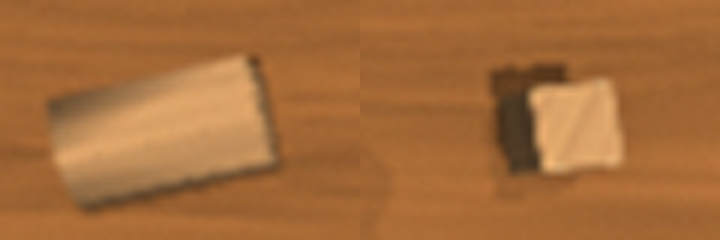

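View pics/s_jig.png

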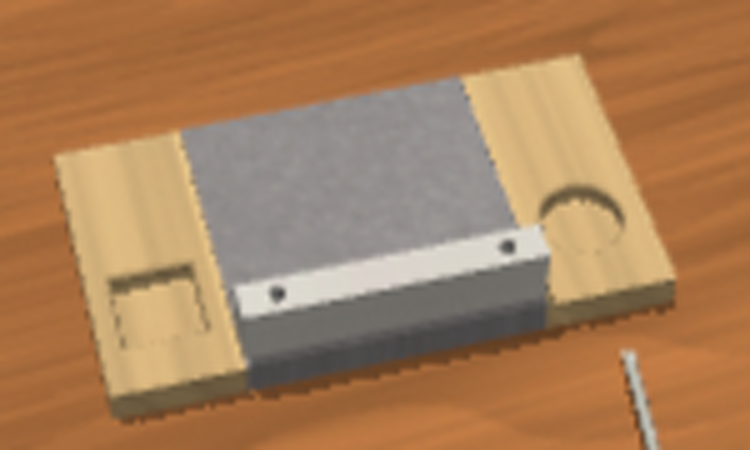

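```bash
cat > h.py <<'E'
from plant import robot,get_obs,viewer
import numpy as np,cv2
from scipy.spatial.transform import Rotation as R
def ray(c,uv,z):
    K=c["camera_matrix"];E=c["extrinsics"]
    d=E[:3,:3]@np.linalg.inv(K)@np.array([uv[0],uv[1],1.]);o=E[:3,3]
    return o+d*(z-o[2])/d[2]
def proj(c,P):
    K=c["camera_matrix"];E=c["extrinsics"]
    q=(np.atleast_2d(P)-E[:3,3])@E[:3,:3]; q=q@K.T
    return q[:,:2]/q[:,2:]
def down(phi):
    # x tool down, z tool (jaw axis) at angle phi in the horizontal plane
    x=np.array([0,0,-1.]);z=np.array([np.cos(phi),np.sin(phi),0]);y=np.cross(z,x)
    return R.from_matrix(np.c_[x,y,z]).as_quat()
def snap(cam,name,k=1):
    c=viewer.calibration(cam);im=viewer.get_image(cam)[:,:,::-1]
    cv2.imwrite(f"pics/{name}.png",im);np.savez(f"pics/{name}.npz",K=c["camera_matrix"],E=c["extrinsics"])
    return c,im
def load(name):
    d=np.load(f"pics/{name}.npz");return dict(camera_matrix=d["K"],extrinsics=d["E"])
E
python3 - <<'E'
from h import *
c=viewer.calibration("top")
f=lambda p,o,z:np.round(ray(c,(np.array(p)/6+o),z)[:2],1)
print("jig",[f(p,(262,140),21) for p in [(80,40),(663,100),(636,410),(43,350)]])
print("hole",[f(p,(262,140),21) for p in [(543,145),(633,152),(628,237),(540,228)]])
print("stop",[f(p,(400,220),60) for p in [(170,88),(252,80),(262,163),(180,170)]])
print("off back top",[f(p,(180,160),40) for p in [(50,105),(248,55),(272,160)]],[f(p,(180,160),22) for p in [(85,208)]])
for p,z in [((199,222),60),((290,137),0),((303,82),20),((390,104),80),((445,165),60),((442,196),60),((333,262),20)]:
  print(p,np.round(ray(c,p,z)))
print(R.from_quat(get_obs()["tcp_rot"]).as_matrix().round(2))
E
```

```text
jig [array([700.5, 154.2]), array([ 676.9, -145.1]), array([ 516.5, -132.3]), array([539.3, 165.8])]
hole [array([651.6, -83.9]), array([ 649.2, -129.9]), array([ 604.9, -127.6]), array([608.4, -83. ])]
stop [array([ 439.2, -302.1]), array([ 444. , -341.6]), array([ 404.5, -345.5]), array([ 400.2, -306.2])]
off back top [array([593. , 406.6]), array([621. , 310.2]), array([568.1, 294.9])] [array([544.5, 391.3])]
(199, 222) [459. 359.  60.]
(290, 137) [739. 112.   0.]
(303, 82) [915.  76.  20.]
(390, 104) [ 824. -189.   80.]
(445, 165) [ 647. -355.   60.]
(442, 196) [ 553. -344.   60.]
(333, 262) [355. -30.  20.]
[[-0.   -0.95  0.32]
 [-0.    0.32  0.95]
 [-1.   -0.   -0.  ]]
```

Run:
```python
from h import *
robot.move_pose([585,-60,250],down(np.radians(85.5)));snap("wrist","w_jig");print(get_obs()["t"])
robot.move_pose([422,-324,200],down(np.radians(96.4)));snap("wrist","w_stop");o=get_obs();print(o["t"],o["tool_pos"],o["joint_pos"])
```

```text
2.8833
4.1333 [ 423.38625864 -322.82512648  200.04060416] [ 0.02057956  0.36129839  0.70834474  1.88155526 -0.27774226  0.99834566
  2.53407908]
```

View pics/w_jig.png

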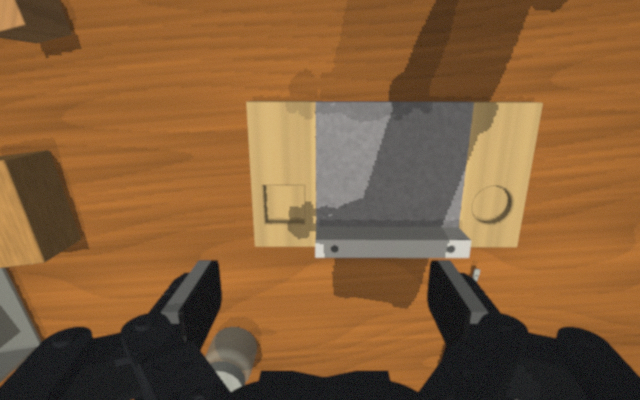

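View pics/w_stop.png

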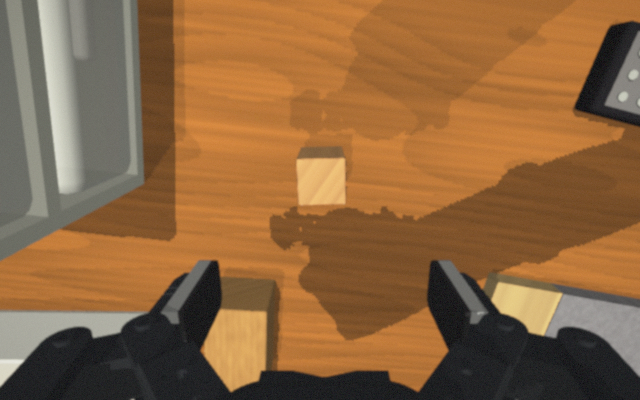

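The jig (pocket near (285,203)) and the stop block (top face about (297..345,158..205)) are both clear in the wrist views. I'll enlarge both for better pixels.

Run:
```python
from h import *
a=cv2.imread("pics/w_jig.png");b=cv2.imread("pics/w_stop.png")
cv2.imwrite("pics/z1.png",cv2.resize(a[90:260,240:550],None,fx=2.5,fy=2.5,interpolation=cv2.INTER_CUBIC))
cv2.imwrite("pics/z2.png",np.hstack([cv2.resize(a[170:260,240:330],None,fx=4,fy=4,interpolation=cv2.INTER_CUBIC),cv2.resize(b[135:225,275:365],None,fx=4,fy=4,interpolation=cv2.INTER_CUBIC)]))
```

```text
(no output)
```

View pics/z1.png

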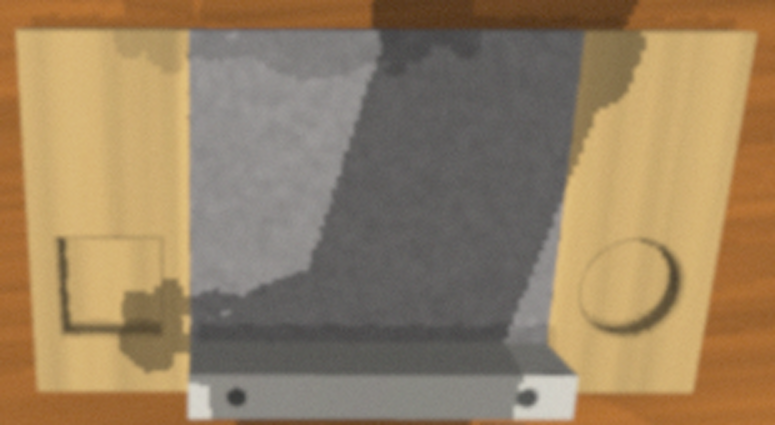

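View pics/z2.png

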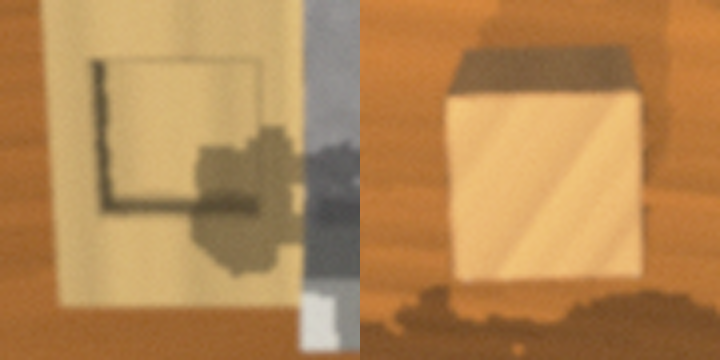

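```bash
cat >> h.py <<'E'
from scipy.optimize import least_squares
def fit(c,local,px,p0):
    local=np.array(local,float);px=np.array(px,float)
    def W(p):
        cs,sn=np.cos(p[2]),np.sin(p[2])
        return np.c_[p[0]+cs*local[:,0]-sn*local[:,1],p[1]+sn*local[:,0]+cs*local[:,1],local[:,2]]
    r=least_squares(lambda p:(proj(c,W(p))-px).ravel(),p0,x_scale=[1,1,.01])
    return r.x,r.fun.reshape(-1,2)
E
python3 - <<'E'
from h import *
c=load("w_jig")
px=[np.array(p)/2.5+(240,90) for p in [(16,30),(756,32),(694,393),(37,391),(58,237),(64,334),(189,30),(190,374),(576,374),(188,418),(576,419)]]
L=[(-80,-150,21),(-80,150,21),(80,150,21),(80,-150,21),(8,-137,21),(52,-137,21),(-80,-80,22),(55,-80,58),(55,80,58),(75,-80,58),(75,80,58)]
p,r=fit(c,L,px,[608,10,-.08]);print("jig",p,np.degrees(p[2]));print(r.round(1).tolist())
p4,r4=fit(c,L[:4],px[:4],[608,10,-.08]);print(p4)
c=load("w_stop")
px=[np.array(p)/4+(275-90,135) for p in [(447,94),(641,91),(642,275),(455,279)]]
L=[(-20,-20,60),(-20,20,60),(20,20,60),(20,-20,60)]
p,r=fit(c,L,px,[422,-324,.1]);print("stop",p,np.degrees(p[2]),r.round(1).tolist())
E
```

```text
jig [ 6.09642776e+02  9.82617241e+00 -7.97977293e-02] -4.572073102807804
[[0.0, -0.3], [0.5, -0.4], [-0.5, -0.3], [0.3, -0.1], [0.3, 0.9], [-0.3, -0.1], [0.0, -0.1], [-0.6, 0.0], [1.1, 0.4], [0.3, 0.1], [-1.3, 0.0]]
[ 6.09931099e+02  9.73391144e+00 -7.95917559e-02]
stop [ 4.22470488e+02 -3.26076636e+02  1.33262419e-01] 7.635374153140442 [[-0.5, -0.3], [0.6, -0.6], [0.4, 0.5], [-0.5, 0.5]]
```

Run:
```python
from h import *
q=down(np.pi/2+.125)
robot.servo_line([422.4,-325.5,24],ori=q,vel=150)
o=get_obs();print(o["t"],o["tool_pos"],o["contact_force"])
robot.grasp(40);o=get_obs();print(o["t"],o["opening"],o["tool_pos"],o["contact_force"])
robot.servo_line([422.4,-325.5,130],vel=150)
o=get_obs();print(o["t"],o["opening"],o["tool_pos"],o["contact_force"])
qh=down(np.pi/2-.0798)
robot.move_pose([630.3,-107.2,130],qh);robot.dwell(.2)
o=get_obs();print(o["t"],o["opening"],o["tool_pos"],o["joint_pos"])
snap("wrist","w_h1");snap("scene","s_h1")
```

```text
5.4583 [ 422.8157823  -325.81256774   24.63729136] [-0.55619946 -0.36137316  0.09954725]
5.95 39.51358441554658 [ 422.65454853 -325.59401475   24.43834576] [-0.73117454 -0.19960636  6.24338168]
6.8083 39.55162352334498 [ 421.99780108 -324.98488411  129.24428704] [-0.59851822 -0.45784212 -1.61473776]
8.1667 39.508647383764085 [ 629.63072811 -109.01226957  130.24531639] [-0.3072827   0.60732475  0.61187888  1.68762143 -0.40632686  0.97663585
  1.94023723]
```

View pics/w_h1.png

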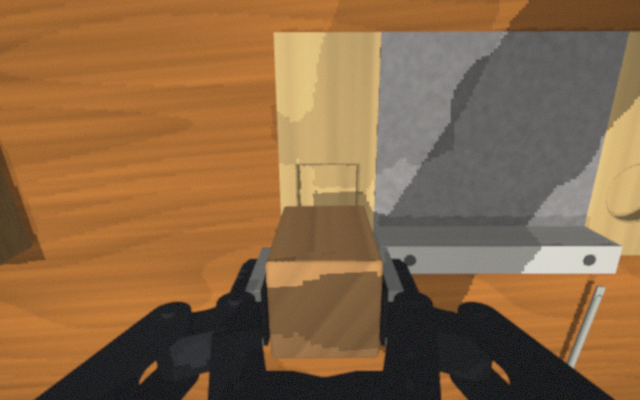

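View pics/s_h1.png

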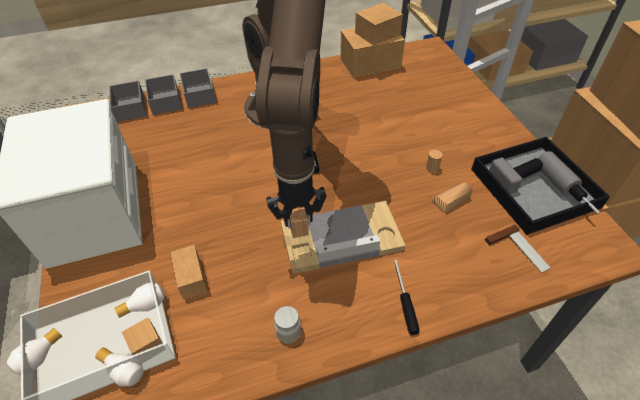

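The wrist view shows the gripped block: bottom edge at (285..369,206), top edge at (267..381,262). The pocket's near edge is visible at (298..358,164). I'll compare the two for alignment.

Run:
```python
from h import *
a=cv2.imread("pics/w_h1.png")
cv2.imwrite("pics/z3.png",cv2.resize(a[150:365,250:400],None,fx=2.7,fy=2.7,interpolation=cv2.INTER_CUBIC))
c=load("w_h1")
zb=105.8
for p,z in [((285,206),zb),((369,206),zb),((267,262),zb+60),((381,262),zb+60),((379,355),zb+60),((271,357),zb+60),((298,164),21),((358,164),21),((274,32),21),((380,32),22),((380,245),58)]:
  P=ray(c,p,z);d=P[:2]-(609.6,9.8);cs,sn=np.cos(-.0798),np.sin(-.0798)
  print(p,P.round(1),"bed",np.round((cs*d[0]+sn*d[1],-sn*d[0]+cs*d[1]),1))
```

```text
(285, 206) [ 609.  -127.8  105.8] bed [  10.4 -137.2]
(369, 206) [612.5 -86.2 105.8] bed [ 10.5 -95.5]
(267, 262) [ 608.6 -127.4  165.8] bed [   9.9 -136.9]
(381, 262) [611.7 -89.4 165.8] bed [ 10.  -98.7]
(379, 355) [649.5 -91.4 165.8] bed [ 47.9 -97.7]
(271, 357) [ 647.1 -131.   165.8] bed [  48.7 -137.4]
(298, 164) [ 605.8 -126.9   21. ] bed [   7.1 -136.6]
(358, 164) [609.3 -83.8  21. ] bed [  7.2 -93.3]
(274, 32) [ 517.7 -133.4   21. ] bed [ -80.2 -150.1]
(380, 32) [523.5 -64.9  22. ] bed [-79.9 -81.4]
(380, 245) [656.9 -75.1  58. ] bed [ 54.  -80.9]
```

View pics/z3.png

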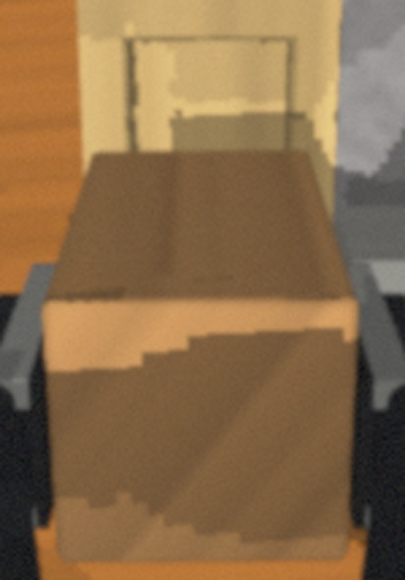

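```bash
cat >> h.py <<'E'
def goto(p,ori=None,vel=150,tol=.4,n=3):
    p=np.array(p,float);cmd=p.copy()
    for i in range(n):
        robot.servo_line(cmd,ori=ori,vel=vel if i==0 else 40);robot.dwell(.1)
        e=p-get_obs()["tool_pos"]
        if abs(e).max()<tol:break
        cmd=cmd+e
    return cmd
E
python3 - <<'E'
from h import *
qh=down(np.pi/2-.0798)
T=np.array([630.1,-107.2])
cmd=goto([*T,60],qh)
o=get_obs();print(o["t"],o["tool_pos"],cmd,o["contact_force"])
off=cmd-[*T,60]
f0=o["contact_force"]
z=60
while z>29:
    z-=2 if z>46 else 1
    robot.servo_line([T[0]+off[0],T[1]+off[1],z+off[2]],vel=40)
    o=get_obs();f=o["contact_force"]-f0
    if z<47: print(z,o["tool_pos"].round(1),f.round(1))
    if f[2]>8:break
print(o["t"])
snap("wrist","w_in")
E
```

```text
9.6833 [ 630.00016946 -107.27539039   59.70920321] [ 629.95141221 -107.2452227    59.68262354] [-0.46370028 -0.44194985 -1.6146185 ]
46 [ 629.8 -107.2   45.5] [-0.3  0.8  1.3]
45 [ 629.9 -107.2   44.6] [1.5 0.  1.2]
44 [ 629.9 -107.2   43.6] [ 1.1 -0.6  0.1]
43 [ 629.9 -107.2   42.6] [1.  1.3 0.2]
42 [ 629.9 -107.2   41.6] [0.6 0.  1. ]
41 [ 629.9 -107.2   40.6] [1.2 0.  1.5]
40 [ 629.9 -107.2   39.6] [0.5 0.4 1.1]
39 [ 629.9 -107.3   38.6] [0.1 0.  0.3]
38 [ 629.9 -107.2   37.6] [1.1 0.4 1. ]
37 [ 629.9 -107.2   36.6] [0.6 0.  0.6]
36 [ 629.9 -107.2   35.6] [-0.5 -0.   0. ]
35 [ 629.9 -107.2   34.6] [1.1 0.2 0.8]
34 [ 629.9 -107.2   33.6] [ 1.1 -0.3  1.4]
33 [ 630.  -107.3   33.5] [-2.8  0.7  9.6]
14.6833
```

View pics/w_in.png

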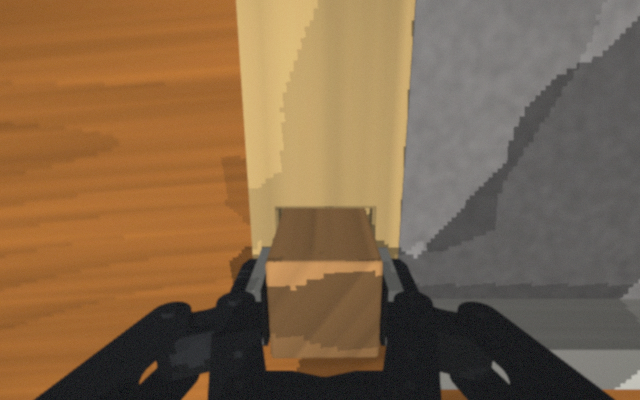

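Run:
```python
from h import *
robot.open_gripper();robot.dwell(.1)
o=get_obs();T=o["tool_pos"];print(o["t"],T,o["contact_force"],o["opening"])
robot.servo_line([T[0],T[1],200],vel=200)
snap("wrist","w_seated")
for ph in (.28,.28+np.pi,):
  for P in ([583,351,200],[600,-30,60]):
    s=robot.solve_ik(P,down(ph if P[1]>0 else ph-.36));print(ph,P,None if s is None else s.round(2))
print(get_obs()["joint_pos"].round(2),get_obs()["t"])
```

```text
15.35 [ 629.90679948 -107.25234226   32.59113491] [-0.41965457 -0.33870941  0.59042323] 85.5125469009033
0.28 [583, 351, 200] [-1.15  0.7   0.94  1.51 -0.58  1.23  0.15]
0.28 [600, -30, 60] [-0.63  0.77  0.94  1.86 -0.78  0.93  0.6 ]
3.4215926535897934 [583, 351, 200] [-0.52  0.56 -0.16  1.45  0.09  1.14  2.73]
3.4215926535897934 [600, -30, 60] [ 0.32  0.64 -0.53  1.78  0.42  0.84  2.65]
[-0.34  0.54  0.65  1.62 -0.36  1.11  1.9 ] 16.3833
```

View pics/w_seated.png

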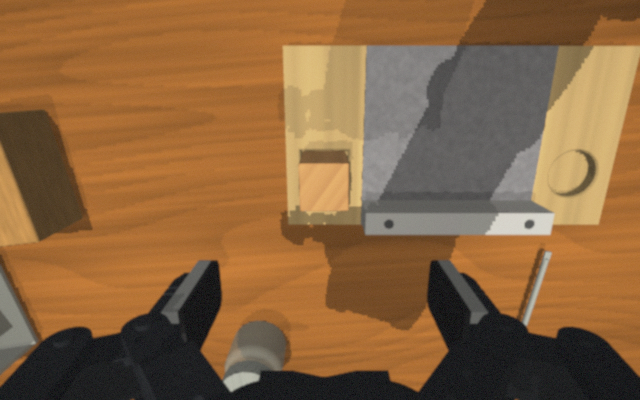

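The block stands seated in the pocket (top face at about (300..350,163..213)). I move on to look at the offcut.

Run:
```python
from h import *
c=load("w_seated")
print(fit(c,[(-20,-20,69),(-20,20,69),(20,20,69),(20,-20,69)],[(299,164),(349,163),(349,213),(301,214)],[630,-107,-.08]))
robot.move_pose([583,351,200],down(.283));robot.dwell(.1)
snap("wrist","w_off");o=get_obs();print(o["t"],o["tool_pos"])
a=cv2.imread("pics/w_off.png");cv2.imwrite("pics/z4.png",cv2.resize(a[80:280,200:450],None,fx=3,fy=3,interpolation=cv2.INTER_CUBIC))
```

```text
(array([ 6.31225113e+02, -1.07640347e+02, -5.95576323e-02]), array([[-0.59060615,  0.86544779],
       [ 0.59047671,  0.83879326],
       [ 0.54908685, -0.87363991],
       [-0.54991618, -0.92685776]]))
18.2167 [583.62504139 349.65336065 200.14358343]
```

View pics/z4.png

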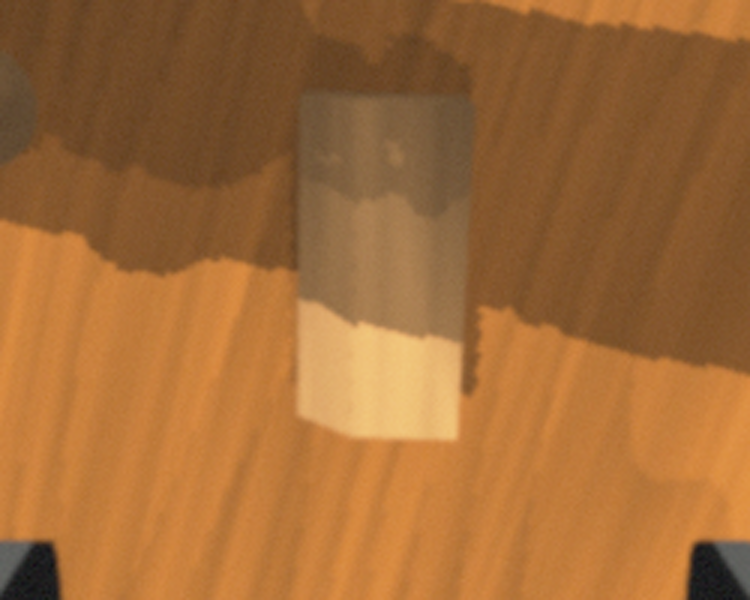

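Run:
```python
from h import *
c=load("w_off")
px=[np.array(p)/3+(200,80) for p in [(297,416),(353,437),(458,440),(474,96)]]
print(fit(c,[(-25,-50,22),(-7,-50,40),(25,-50,40),(25,50,40)],px,[583,351,.28]))
```

```text
(array([5.84391581e+02, 3.53354466e+02, 2.64885881e-01]), array([[ 0.41711734, -0.77218493],
       [ 0.10346192, -0.5294242 ],
       [ 0.03561333, -1.00019568],
       [-0.48640571,  1.85382492]]))
```

```bash
cat >> h.py <<'E'
JIG=np.array([609.6,9.8]);YAW=-.0798
RB=np.array([[np.cos(YAW),-np.sin(YAW)],[np.sin(YAW),np.cos(YAW)]])
def b2w(x,y): return JIG+RB@np.array([x,y])
def w2b(P): return RB.T@(np.array(P[:2])-JIG)
E
python3 - <<'E'
from h import *
q=down(.27)
goto([584.2,352.5,40],q,vel=200,n=2);
cmd=robot.servo_line([584.2,352.5,0.5],vel=80)
o=get_obs();print(o["t"],o["tool_pos"],o["contact_force"])
robot.grasp(50);o=get_obs();print(o["t"],o["opening"],o["tool_pos"],o["contact_force"])
robot.servo_line([584.2,352.5,120],vel=150)
o=get_obs();print(o["opening"],o["contact_force"])
P=b2w(-13,-42)
robot.move_pose([*P,110],down(YAW));o=get_obs();print(o["t"],o["opening"],o["tool_pos"],P)
snap("wrist","w_p1");snap("scene","s_p1")
E
```

```text
20.2417 [5.84296763e+02 3.52239981e+02 2.46330555e-01] [-0.03263579  0.88018255 -0.23489472]
20.6667 49.344130685105796 [584.74294196 352.78792574   1.22776023] [-0.16488626  1.14238127  3.73894683]
49.037135236009505 [ 0.12731595 -0.34135317 -1.49246078]
23.05 49.18336406740861 [593.79911213 -29.03633803 109.74134443] [593.29332635 -31.03004279]
```

View pics/w_p1.png

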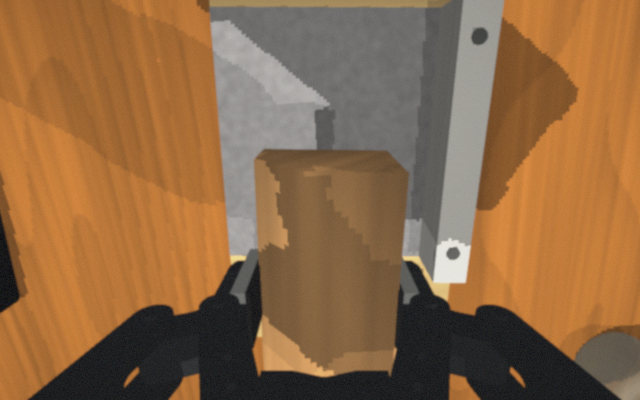

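View pics/s_p1.png

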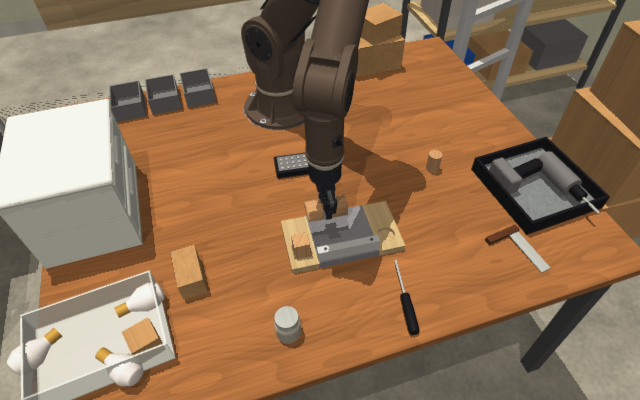

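Run:
```python
from h import *
P=b2w(-13,-40);q=down(YAW)
cmd=goto([*P,45],q,vel=100,tol=.6,n=2);off=cmd-[*P,45]
o=get_obs();f0=o["contact_force"];print(o["tool_pos"],P)
z=30;robot.servo_line([P[0]+off[0],P[1]+off[1],z+off[2]],vel=60)
while z>20:
    z-=1
    robot.servo_line([P[0]+off[0],P[1]+off[1],z+off[2]],vel=40)
    o=get_obs();f=o["contact_force"]-f0
    print(z,o["tool_pos"].round(1),f.round(1))
    if f[2]>4:break
robot.open_gripper();o=get_obs();print(o["t"],o["tool_pos"],o["opening"],o["contact_force"])
T=o["tool_pos"];robot.servo_line([T[0],T[1],160],vel=200)
snap("wrist","w_p2");snap("top","t_p2");print(get_obs()["t"])
```

```text
[592.98033452 -28.7946268   44.48543426] [593.45275702 -29.03640746]
29 [593.  -28.9  28.4] [ 0.6 -0.1 -0.6]
28 [592.9 -28.8  27.3] [ 1.2 -0.3 -0.6]
27 [592.9 -28.8  26.3] [ 0.1 -0.9 -0.3]
26 [592.8 -28.9  25.2] [ 0.6 -0.8 -0.1]
25 [592.9 -28.8  24.2] [ 0.1  0.4 -0.8]
24 [592.9 -28.9  23.3] [ 0.2 -0.9 -0. ]
23 [593.  -28.8  23.1] [-2.5  0.1 11.6]
27.0 [592.89019997 -28.82219382  22.22496448] 85.30995905504086 [-0.06169627  0.57801574 -0.42615635]
27.9417
```

View pics/w_p2.png

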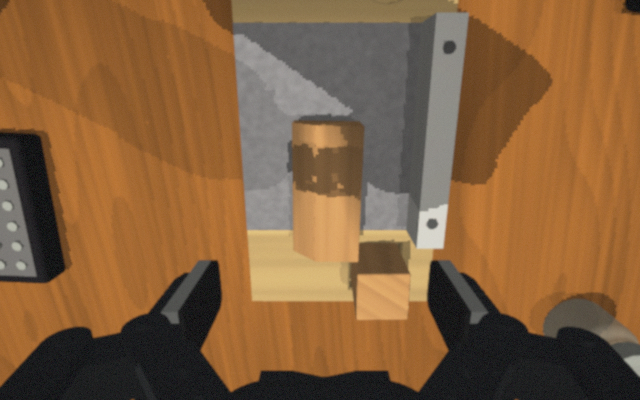

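The offcut lies flat on the bed, bevel to the left (−x), with its −y end at row ~260 and the stop's top at (357..408,278..318). I'll measure the gap.

Run:
```python
from h import *
c=load("w_p2")
a=cv2.imread("pics/w_p2.png");cv2.imwrite("pics/z5.png",cv2.resize(a[110:330,280:480],None,fx=2.7,fy=2.7,interpolation=cv2.INTER_CUBIC))
for p,z in [((360,261),62),((318,259),62),((294,246),44),((363,127),62),((357,278),69),((408,278),69),((408,318),69),((444,247),58),((418,247),58)]:
  print(p,z,w2b(ray(c,p,z)).round(1))
```

```text
(360, 261) 62 [ 12.6 -89.3]
(318, 259) 62 [-18.8 -87.7]
(294, 246) 44 [-38.2 -85.5]
(363, 127) 62 [11.6  9.7]
(357, 278) 69 [ 10.  -99.6]
(408, 278) 69 [ 47.7 -99.6]
(408, 318) 69 [  50.1 -134.1]
(444, 247) 58 [ 75.7 -79.7]
(418, 247) 58 [ 56.2 -79.7]
```

View pics/z5.png

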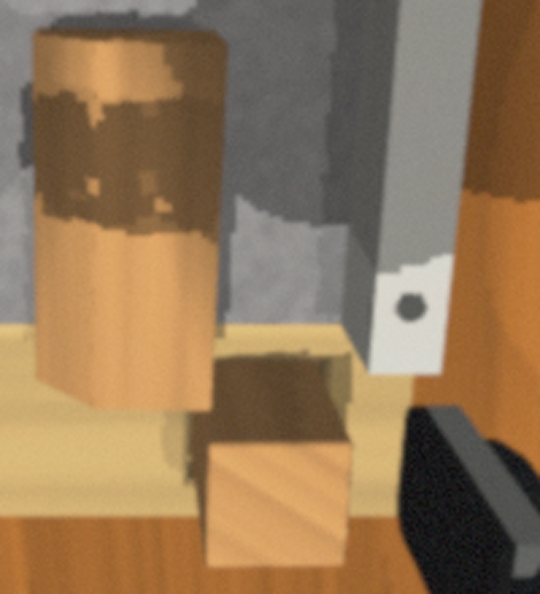

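```bash
cat >> h.py <<'E'
XB=np.array([*RB[:,0],0]);YB=np.array([*RB[:,1],0])
def tilt(a,s=1):
    x=np.sin(a)*XB-np.cos(a)*np.array([0,0,1.]);z=s*YB;y=np.cross(z,x)
    return R.from_matrix(np.c_[x,y,z]).as_quat()
def W(x,y,z): return np.array([*b2w(x,y),z])
E
python3 - <<'E'
from h import *
print(get_obs()["joint_pos"].round(2))
for s in (1,-1):
  for nm,P,a in [("pre",W(-65,-40,90),0),("y",W(28,35,30),0),("bev",W(14,-45,53),np.pi/4),("bev0",W(-60,-45,127),np.pi/4),("bev35",W(14,-45,53),.6)]:
    j=robot.solve_ik(P,tilt(a,s));print(s,nm,None if j is None else j.round(2))
E
```

```text
[-0.69  0.63  1.01  1.79 -0.6   1.07  0.46]
1 pre [-0.44  0.5   0.53  1.97 -0.36  0.77  1.8 ]
1 y [-0.45  0.71  0.46  1.75 -0.42  0.78  1.71]
1 bev [ 0.68  0.87 -1.07  2.38  2.32  0.99 -0.59]
1 bev0 [ 0.69  0.53 -1.06  2.51  2.25  0.77 -0.75]
1 bev35 [ 0.69  0.78 -1.06  2.24  1.94  0.75 -0.28]
-1 pre [-0.83  0.84  1.28  1.99 -0.94  1.08 -0.76]
-1 y [-0.81  1.05  1.22  1.78 -1.09  1.17 -0.88]
-1 bev [ 0.68  0.87 -1.07  2.38  2.32  0.99  2.55]
-1 bev0 [ 0.69  0.53 -1.06  2.51  2.25  0.77  2.39]
-1 bev35 [ 0.45  0.61 -0.69  2.26  2.08  0.5   2.61]
```

```bash
cat > push.py <<'E'
from h import *
def push(start,dirv,dist,fmax,step=2,vel=40):
    """step along dirv (world) until reaction beyond fmax"""
    f0=get_obs()["contact_force"];d=0
    while d<dist:
        d+=step;robot.servo_line(start+dirv*d,vel=vel)
        o=get_obs();f=-(o["contact_force"]-f0)@dirv
        if f>fmax: break
    print("push",d,round(float(f),1),o["tool_pos"].round(1),"bed",w2b(o["tool_pos"]).round(1),"t",o["t"]);return d,f
E
python3 - <<'E'
from push import *
q=tilt(0,1)
robot.move_pose(W(-66,-39.5,130),q)
robot.grasp(30)
goto(W(-66,-39.5,50),q,vel=150,n=1)
cmd=goto(W(-66,-39.5,30),q,vel=80,n=2)
print(get_obs()["tool_pos"],w2b(get_obs()["tool_pos"]),get_obs()["opening"],get_obs()["t"])
robot.servo_line(cmd+XB*40,vel=80)
push(cmd+XB*40,XB,30,6,step=2,vel=50)
o=get_obs();T=o["tool_pos"]
robot.servo_line(T-XB*15,vel=150)
robot.servo_line(T-XB*15+[0,0,100],vel=250)
snap("wrist","w_p3");print(get_obs()["t"])
E
```

```text
[540.80481033 -24.3979099   30.17953509] [-65.85016288 -39.57311223] -0.06170571330293674 31.175
push 22 7.0 [600.4 -29.   29.6] bed [ -6.1 -39.4] t 34.575
35.4417
```

View pics/w_p3.png

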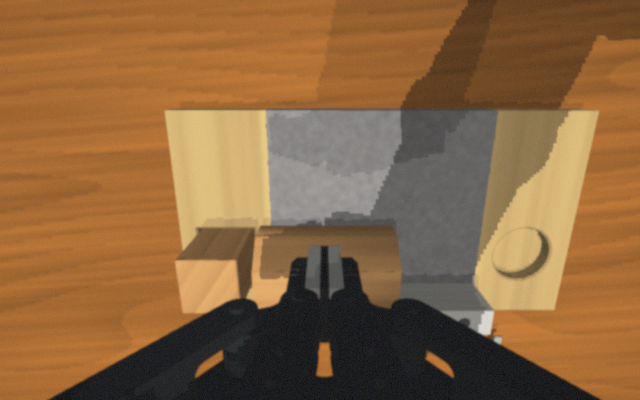

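Run:
```python
from push import *
q=tilt(0,1)
robot.servo_line(W(26,38,120),ori=q,vel=250)
cmd=goto(W(26,38,32),q,vel=150,n=2)
print(w2b(get_obs()["tool_pos"]))
push(cmd,-YB,30,4,step=1.5,vel=60)
o=get_obs();T=o["tool_pos"]
robot.servo_line(T+YB*12,vel=150)
robot.servo_line(T+YB*12+[0,0,130],vel=250)
robot.servo_line(W(-60,-30,230),vel=250)
snap("wrist","w_p4");print(get_obs()["t"])
```

```text
[25.16536397 38.30865316]
push 22.5 5.7 [636.8  24.9  31.8] bed [25.9 17.2] t 40.8917
42.5083
```

View pics/w_p4.png

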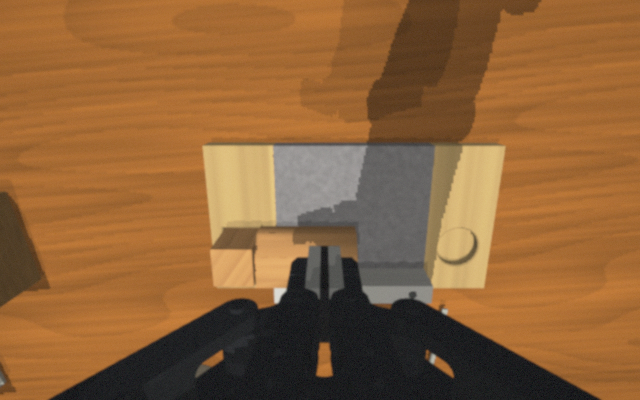

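Run:
```python
from h import *
print(get_obs()["joint_pos"].round(2))
n=(XB-[0,0,1])/2**.5
C=W(14,-47,53)
for a in (np.pi/4,):
  for nm,P in [("hi",W(-10,-47,220)),("hi2",W(30,-47,220)),("pre",C-30*n),("c",C),("c5",C+5*n)]:
    j=robot.solve_ik(P,tilt(a,1));print(nm,None if j is None else j.round(2))
```

```text
[-0.55  0.34  0.63  1.8  -0.23  1.07  1.66]
hi [ 0.79  0.31 -1.04  2.3   1.89  0.42 -0.37]
hi2 [ 0.77  0.39 -1.05  2.22  1.82  0.48 -0.26]
pre [ 0.68  0.78 -1.07  2.42  2.3   0.94 -0.64]
c [ 0.68  0.87 -1.07  2.38  2.32  0.98 -0.59]
c5 [ 0.68  0.89 -1.07  2.37  2.32  0.99 -0.58]
```

Run:
```python
from push import *
n=(XB-[0,0,1])/2**.5;C=W(14,-47,53);q=tilt(np.pi/4,1)
robot.move_pose(W(10,-47,220),q);print(get_obs()["t"],get_obs()["tool_pos"])
robot.servo_line(C-40*n,ori=q,vel=150)
cmd=goto(C-15*n,q,vel=100,n=2);o=get_obs();print(o["t"],w2b(o["tool_pos"]),o["tool_pos"][2],o["contact_force"])
f0=o["contact_force"];np.save("f0.npy",f0)
d=0
while d<22:
    d+=1.0;robot.servo_line(cmd+n*d,vel=30)
    o=get_obs();f=o["contact_force"]-f0
    if -f@n>3:break
print("touch",d,f.round(1),w2b(o["tool_pos"]),o["tool_pos"][2])
for i in range(14):
    d+=.4;robot.servo_line(cmd+n*d,vel=30);robot.dwell(.05)
    o=get_obs();f=o["contact_force"]-f0
    print(round(d,1),f.round(1),round(-f@n,1))
    if -f@n>16:break
np.save("cmd.npy",np.r_[cmd,d])
snap("wrist","w_p5");snap("scene","s_p5");print(get_obs()["t"])
```

```text
44.3167 [616.05697265 -38.26214661 219.71254743]
46.2583 [  3.59158931 -47.11697876] 63.280476584038155 [-0.7494116   0.03501563  0.91680945]
touch 15.0 [-7.4 -1.9  9.2] [ 13.75966712 -47.08447947] 52.99672227768547
15.4 [-12.4  -1.8  14.5] 18.9
50.4083
```

View pics/w_p5.png

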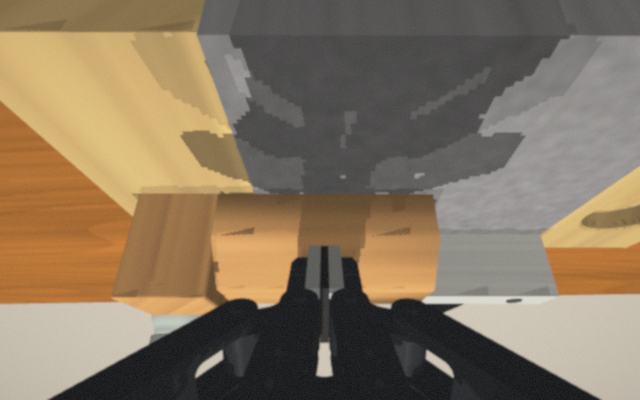

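View pics/s_p5.png

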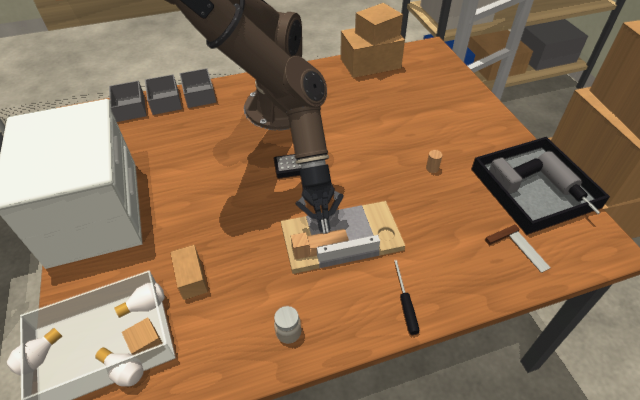

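Run:
```python
from h import *
f0=np.load("f0.npy")
for i in range(4):
    robot.dwell(.3);o=get_obs();f=o["contact_force"]-f0
    print(o["t"],"bed x",round(f@XB,1),"y",round(f@YB,1),"z",round(f[2],1),o["tool_pos"].round(2))
```

```text
50.7083 bed x -12.3 y -2.5 z 13.9 [619.57 -38.19  52.97]
51.0083 bed x -11.7 y -2.6 z 14.2 [619.55 -38.2   52.95]
51.3083 bed x -11.5 y -2.5 z 14.4 [619.61 -38.22  52.99]
51.6083 bed x -12.2 y -2.3 z 14.8 [619.56 -38.24  52.98]
```

```bash
python3 -c "
from plant import hand_in
print(hand_in())"
```

```text
the job is handed in; nothing more can be done
None
```

The job is handed in at about 52 s on the robot clock, with the arm still holding the push; the hand-in reported no verdict.

**What I did:**
- **Stop block:** I set it upright in the square pocket, where it bottomed out 9 mm above its starting height, as it should. I let go of it and saw it standing seated.
- **Offcut:** I laid it flat on the bed and slid it against the fence. I then slid it along the fence until it butted the stop block, and pushed on the bevel with the closed fingers tilted 45°.

**Last checks:**
- **Push:** it was steady for 1.2 s, at about 12 N towards the fence and 14 N down, roughly 18 N in all.
- **Fence and bed forces:** allowing for bed friction of 0.35, I estimate 6–7 N on the fence and 15–16 N on the bed. These are calculated, not measured.
- **Position:** the fingers met the bevel at x = 13.8 mm and z = 53.0 mm in the bed frame; an offcut fully home would give 14 and 53.
- **Pictures:** the last ones show the offcut butted to the stop block and no bystander visibly moved.

**Disagreements:**
- When I butted the offcut up, the stop block seems to have slid about 2 mm towards −y within the pocket's clearance. That is inside the 5 mm limit.
- There was also a steady sideways force of about 2.5 N along the fence.

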